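Park the swinging pantry basket over the tray

ROBOT

A 6-joint arm with a two-finger parallel gripper is mounted at the origin on the work surface. World frame = base frame: x ahead of the robot, y to its left, z up, the work surface at z = 0. Lengths are in mm, angles in degrees, forces in N, time in s.
With the tool pointing down it reaches from about 350 to 850 mm from the base axis. Payload 8.1 kg.
Tool frame: the origin (TCP) lies midway between the tips of the shut fingers; the grasp point (between the pads) lies 19 mm behind it (hold_point_z is the distance from the TCP to the grasp point, in mm); z points along the fingers, y is the direction in which the jaws open and shut (so a half turn about z gives the same grasp; the last joint's range is limited). The gripper opens to 85 mm and grips with 20 to 120 N. Pads are 22 mm wide; open, the fingers measure 114 mm over their backs; the gripper's body (76 mm by 85 mm) begins 54 mm behind the grasp point. The pads swing forward as they close: fully open they stand 13 mm farther back than shut.
Start: joints at [-71.7, 7.471, 85.268, -0, 87.261, -4.893], TCP at [236.321, -551.505, 206.492] pointing down, gripper open.
Joint ranges: [-169.43, 169.43], [-51.17, 129.36], [1.28, 143.12], [-76.62, 256.62], [0, 156.53], [-152.29, 152.29]. Speed limits (degrees/s): [136.94, 136.94, 159.86, 180, 180, 180].

INTERFACE

Orientations are given as [roll, pitch, yaw] about the fixed x, y, z axes, in that order (R = Rz(yaw) Ry(pitch) Rx(roll)).
In Python, from bench import sense, snapshot, camera_params, hand_in, hold_point_z gives the robot as it stands.
- The arm moves only by the tool servo_tool, never from a script. Its argument "motion" is a list of rows, each a list of 7 numbers: the finger opening in mm, from 0 to 85.4, then the shift along the tool's x, y, z in mm, then the turn, a rotation vector about the tool's x, y, z in rad. A call has 1 to 10 rows; each row shifts and turns the pose as measured when the row begins, along the tool's axes as they then stand; what a row does not reach is not made up. A row lasts 1/10 s, in which the tool goes at most 50 mm and 8.59 degrees, less where a joint would pass 70% of its speed; a pose out of reach is approached as far as the arm can. A call with a gripper value outside its range is refused whole. The fingers move at their own pace and stop on an object; "force" is the grip in N (left out, the last holds). Time passes only in rows, so rows that do not move let the fingers close. It gives the time, the measured TCP pose, the force and the opening at its end, in the units of the state.
- sense(): the state, without advancing time (a new reading comes with each control period).
- snapshot(name): name is "scene" or "top"; returns the picture (384x512x3 uint8, blue, green, red); there is no depth.
- camera_params(name): a dict with "fx", "fy", "cx", "cy" (pixels), "D" ([k1, k2, p1, p2, k3] as OpenCV has them; the pictures are not rectified), "R" (3x3) and "t" (3): a world point X has camera coordinates R X + t. Camera axes: x right, y down, z forward; pixel columns grow to the right and rows downward; lengths in mm; the calibration is good to about 2 mm. A picture is of the moment at which its call begins. camera_params takes no time and is no camera call.
- hand_in(): hands the job in, once; it reports no verdict.
The state is a dict: "time": time; "joint_pos": joint angles; "qd": joint speeds; "joint_efforts": joint torques, N m; "tool_pos": TCP position; "tcp_rot": TCP orientation; "ft_force": force on the tool from outside, world axes, zero at the start; "wrist_torque": the same for the moment, N m; "finger_gap": finger opening in mm.
Only numpy, scipy, OpenCV 4.12 (cv2) and the standard library are available. Lean on these libraries where they do the work, as an engineer would, in place of code of your own. Each camera call takes 0.05 s, during which the arm holds its last target. There are 200 camera calls.

TASK

Take the carriage by its wooden grip block and draw the hanging basket off the tin, along the rail and over the middle of the low wooden tray. It swings freely once it slips off the tin: take the swing out by how you move the carriage, never by touching the basket, and without letting it knock back against the tin or pitch so far that the jars would spill. Hold it hanging level and still over the tray for more than three seconds, then let go of the carriage and leave it so; leave the tin and the other jars and bowl where they stand.

Things in the scene. Friction and masses are not known exactly. Their poses are not given: they have to be found in the camera images.
- rail: White portal fixed on the table. Origin on the table under the middle of its rail; y runs along the level rail, z up (place and yaw vary). Rail bar 24 mm wide, 16 mm high, 960 mm long, centre 285 mm above the table; at each end (y = -470, +470 mm) a cross bar of the same height, 290 mm long, on two 18 mm legs at x = -135 and +135 mm.
- carriage (a joint): Carriage travel in m: 0 at mid-rail, + along the rail's +y, stops at -0.33 and +0.33; starts near -0.225. Mass 0.4 kg, dry friction 2 N, damping 3 N s/m: it stays where it is left. Its block (50 mm across, 70 mm along the rail, 36 mm high) surrounds the rail; under it a steel yoke carries the basket on two pivots 105 mm below the rail's centre.
- grip (a point): Point in the wooden grip block on top of the carriage, at rail height + 43 mm (328 mm above the table), 17 mm under the block's top. The block is upright, 30 x 30 mm, its sides along the rail's axes, 42 mm tall above the carriage's block; pinch it from above. With the fingers closing along the rail they can stand free to both sides.
- swing (a joint): Basket angle in rad: 0 level, + with the end towards the rail's -y raised (its bottom then lies towards -y). Starts at 0.30, resting on the tin. Almost no friction (dies out over more than a minute). Period 1.42 s, like a simple pendulum of 0.50 m: angle'' = -(9.81/0.50)*angle + (carriage acceleration along +y)/0.50. Mass has no influence.
- basket: Brown basket with two fixed jars, 180 mm across, 340 mm along the rail, 90 mm high, about 0.8 kg. Origin midway between its pivots, 180 mm above the table, 70 mm above its underside. Low cross bars (12 mm thick) sit 210 mm to either side of the origin, 78 mm under it. The -y bar lies on the tin, 5 to 30 mm from its edge; drawn to +y it slides off and the basket swings.
- tin: Heavy square steel tin, 4 kg, loose, 134 mm across the rail, 124 mm along it, about 162 mm tall, standing at the rail's -y end. Origin in the centre of its underside.
- tray: Low open wooden tray fixed on the table under the rail, 220 x 380 x 30 mm, long side along the rail. Origin in the centre of its underside, straight under the rail: the basket belongs centred over it. It lies somewhere on the +y half of the rail.
- jar_small: Bystander: amber glass jar 76 mm wide, 85 mm tall, origin under its centre.
- carafe: Bystander: green glass bottle 72 mm wide, 190 mm tall, origin under its centre.
- bowl: Bystander: white bowl 130 mm wide, 50 mm high, origin under its centre.
Not all that is in view belongs to the job. What is shaped like the tin but orange or yellow is not meant.

How it is judged:
By the outcome, as a careful person would: the job done as asked, in the order asked, and still so for the second after the job is handed in, with the robot touching nothing.
It also fails if it takes over 45 s, if anything falls off the work surface, if the arm or the gripper's body presses on something with over 40 N, if the wrist force passes 120 N, or if a joint passes its speed limit or range.

## Working session

There is one attempt and no reset: what is moved stays moved. The work goes in short steps, Python scripts to look and compute and a tool call to move; the robot and the scene stay as the last step left them, time stands still between calls to the robot, and variables do not carry over. Pictures are saved under pics/ and viewed, about 8 in all and at most 12, crops included, and the job is handed in when it is done.

Besides the shell and the picture viewer there is one more tool, called after "Call:" as a command line: name --pt "numbers of a row" for each row, then --argument value for the rest. servo_tool: Moves the arm, as the interface text tells. Its arguments: {"type":"object","properties":{"motion":{"type":"array"},"force":{"type":"number"}},"required":["motion"]}

```bash
mkdir -p pics; ls
python3 - <<'E'
from bench import *
import cv2
for n in("scene","top"):
    cv2.imwrite(f"pics/{n}0.png",cv2.resize(snapshot(n),(800,600),interpolation=cv2.INTER_CUBIC)); p=camera_params(n); print(n,p)
print(hold_point_z); print(sense())
E
```

```text
pics
scene {'fx': 450.56126891506136, 'fy': 450.56126891506136, 'cx': 257.8140441132617, 'cy': 193.68451467693063, 'D': array([-0.0214323,  0.       ,  0.       ,  0.       ,  0.       ]), 'R': array([[ 0.38777693,  0.92170435,  0.0094942 ],
       [ 0.87421562, -0.36449347, -0.32076715],
       [-0.2921919 ,  0.13268607, -0.9471105 ]]), 't': array([ -96.62356551, -429.5923356 , 1746.84803141])}
top {'fx': 433.42511843049, 'fy': 433.42511843049, 'cx': 262.34944421951434, 'cy': 201.85300029208085, 'D': array([-0.15982175,  0.        ,  0.        ,  0.        ,  0.        ]), 'R': array([[ 0.00949958, -0.99987597, -0.01256193],
       [-0.99368116, -0.00803422, -0.11195178],
       [ 0.11183697,  0.01354605, -0.99363424]]), 't': array([-121.85734925,  519.19909205, 1514.62656583])}
18.700000000000003
{'time': 0.1, 'joint_pos': array([-7.16993576e+01,  7.51066688e+00,  8.53227440e+01, -3.78362428e-04,
        8.72620299e+01, -4.89235584e+00]), 'qd': array([-0.0096896 , -0.1279608 , -0.13907918,  0.06881857,  0.17455014,
        0.0028375 ]), 'joint_efforts': array([ 5.53869613e-04, -5.70951104e+01, -5.01943088e+01, -2.54249453e-04,
        8.14385625e-03, -3.39608141e-05]), 'tool_pos': array([ 236.15410416, -550.98965943,  205.55339319]), 'tcp_rot': array([-1.79904875e+02, -7.76304622e-03,  2.31930102e+01]), 'ft_force': array([-0.30517396, -0.27756855, -0.06933136]), 'wrist_torque': array([-0.00819809, -0.01097925,  0.00237583]), 'finger_gap': 85.2497271301123}
```

View pics/scene0.png

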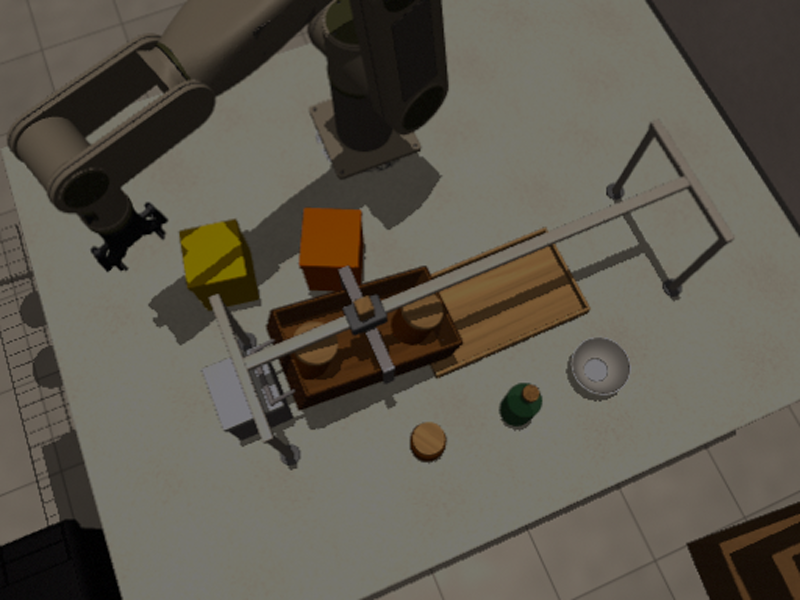

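View pics/top0.png

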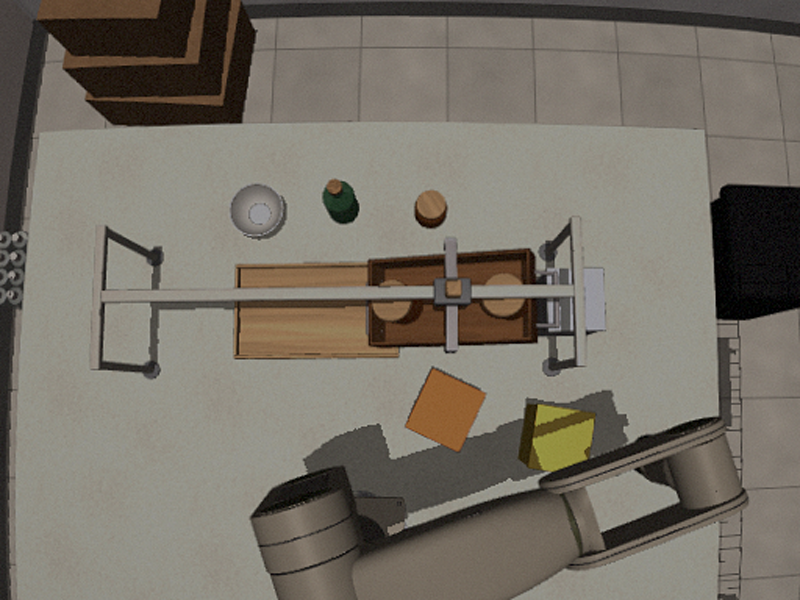

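Meant tin: the white/steel one at top (590,300) and scene (240,395), under the rail's −y end. The orange box, top (445,410), and the yellow one, top (560,435), are decoys. The tray's left edge is at top (235,265–357) and the grip block's top is near top (454,288).

```bash
cat > h.py <<'E'
import numpy as np, cv2
from bench import *
def ray(n,uv,z,s=0.64):
    p=camera_params(n);K=np.array([[p['fx'],0,p['cx']],[0,p['fy'],p['cy']],[0,0,1.]])
    q=cv2.undistortPoints(np.array([[uv]],float)*s,K,p['D'])[0,0]
    R=np.array(p['R']);c=-R.T@p['t'];d=R.T@np.array([q[0],q[1],1]);return (c+d*(z-c[2])/d[2])[:2]
def proj(n,X):
    p=camera_params(n);K=np.array([[p['fx'],0,p['cx']],[0,p['fy'],p['cy']],[0,0,1.]])
    return cv2.projectPoints(np.array(X,float).reshape(-1,1,3),cv2.Rodrigues(np.array(p['R']))[0],np.array(p['t']),K,p['D'])[0][:,0]
E
python3 - <<'E'
from h import *
for l,n,uv,z in [("railL","top",(99,296),293),("railR","top",(578,291),293),("cbL1","top",(101,228),293),("cbL2","top",(96,370),293),("cbR1","top",(575,217),293),("cbR2","top",(580,365),293),
("railL","scene",(691,184),293),("railR","scene",(241,366),293),("grip","top",(454,288),345),("grip","scene",(363,306),345),
("trayLfar","top",(235,265),30),("trayLnear","top",(234,357),30),("trayRnear","top",(399,357),20),("trayS1","scene",(545,231),30),("trayS2","scene",(588,312),30),("trayS3","scene",(437,376),30)]:
    print(l,n,ray(n,uv,z).round(1))
im=snapshot("top")
c=im[150:225,255:345]; cv2.imwrite("pics/c1.png",cv2.resize(c,None,fx=8,fy=8,interpolation=cv2.INTER_CUBIC))
E
```

```text
railL top [524.  493.6]
railR top [ 539.9 -440.9]
cbL1 top [661.7 499.8]
cbL2 top [378.2 491.4]
cbR1 top [ 684.8 -438.8]
cbR2 top [ 399.  -442.4]
railL scene [536.7 490.4]
railR scene [ 544.6 -439.9]
grip top [ 535.3 -201.2]
grip scene [ 540.5 -202. ]
trayLfar top [635.  291.5]
trayLnear top [420.7 285.4]
trayRnear top [425.7 -93.2]
trayS1 scene [429.7 281.3]
trayS2 scene [643.8 281.7]
trayS3 scene [646.8 -87.7]
```

View pics/c1.png

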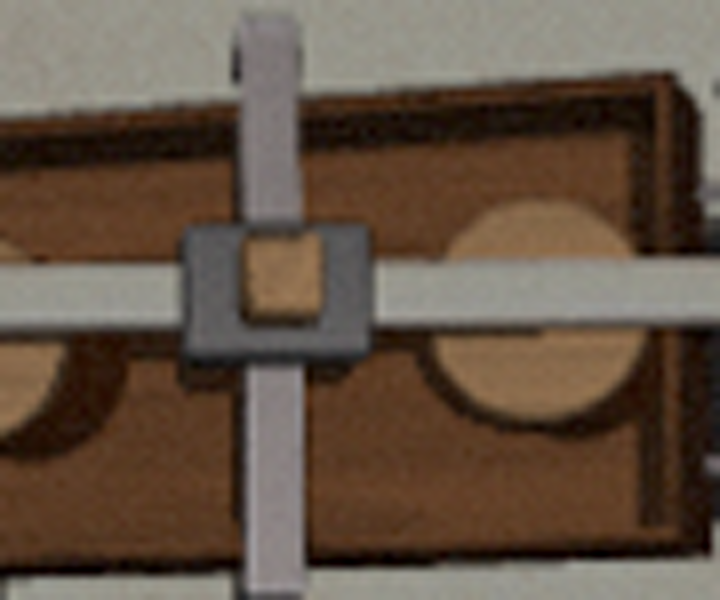

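Call:
servo_tool --pt "85 0 0 -49 0 0 0.13" --pt "85 0 0 -49 0 0 0.13" --pt "85 0 0 -49 0 0 0.13" --pt "85 0 0 -49 0 0 0" --pt "85 0 0 0 0 0 0"

```text
time: 0.65
tool_pos: [235.4, -548.5, 402.2]
tcp_rot: [-179.2, 0.3, -0.1]
ft_force: [0.6, 0.6, 0.4]
finger_gap: 85.2
```

Call:
servo_tool --pt "85 32 -37 0 0 0 0" --pt "85 32 -37 0 0 0 0" --pt "85 32 -37 0 0 0 0" --pt "85 32 -37 0 0 0 0" --pt "85 32 -37 0 0 0 0" --pt "85 32 -37 0 0 0 0" --pt "85 32 -37 0 0 0 0" --pt "85 32 -37 0 0 0 0" --pt "85 32 -37 0 0 0 0" --pt "85 0 0 0 0 0 0"

```text
time: 1.65
tool_pos: [530.4, -208.0, 402.1]
tcp_rot: [-179.2, 0.4, -0.4]
ft_force: [0.7, -1.7, 0.0]
finger_gap: 84.9
```

Run:
```python
from h import *
s=sense();print(s['tool_pos'],s['tcp_rot'],s['joint_pos'].round(1))
im=snapshot("scene")
u=proj("scene",[[538,-201.5,345]])[0];print(u)
x,y=u.astype(int);cv2.imwrite("pics/c2.png",cv2.resize(im[y-60:y+60,x-80:x+80],None,fx=5,fy=5,interpolation=cv2.INTER_CUBIC))
```

```text
[ 530.44753483 -208.04488263  402.07266079] [-179.16608798    0.35551104   -0.36657392] [-27.    3.9  68.9   0.6 107.9  63.6]
[232.138793   194.96611245]
```

View pics/c2.png

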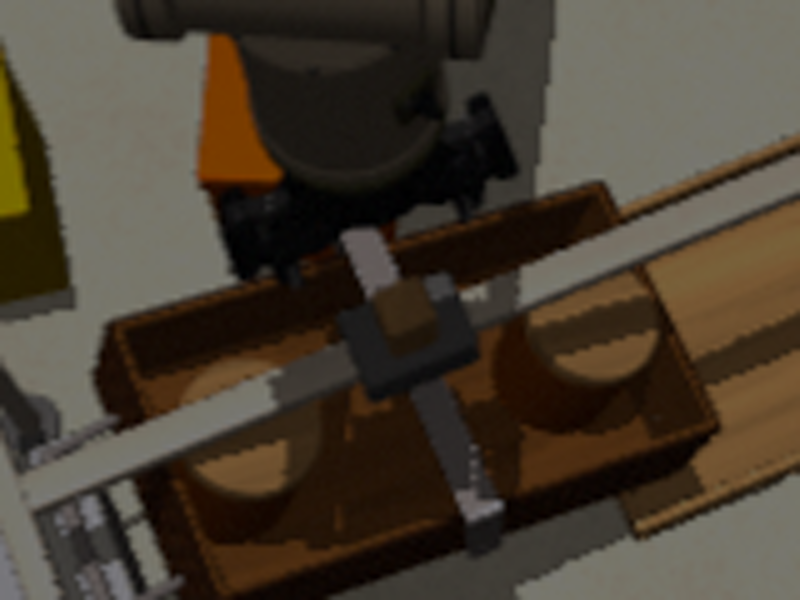

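Call:
servo_tool --pt "85 8 -7 0 -0.014 0.006 -0.02" --pt "85 0 0 -30 0 0 0" --pt "85 0 0 -30 0 0 0" --pt "85 0 0 -30 0 0 0" --pt "85 0 0 0 0 0 0"

```text
time: 2.2
tool_pos: [535.8, -204.9, 492.1]
tcp_rot: [179.9, 0.3, 0.7]
ft_force: [1.6, 0.1, 1.2]
finger_gap: 85.1
```

Run:
```python
from h import *
s=sense();print(s['time'],s['tool_pos'],s['tcp_rot'],s['ft_force'])
im=snapshot("top")
cv2.imwrite("pics/c3.png",cv2.resize(im[140:230,230:350],None,fx=6,fy=6,interpolation=cv2.INTER_CUBIC))
```

```text
2.2 [ 535.77655162 -204.93209748  492.0888779 ] [179.90537562   0.30384002   0.70256002] [1.64414692 0.14407382 1.21923195]
```

View pics/c3.png

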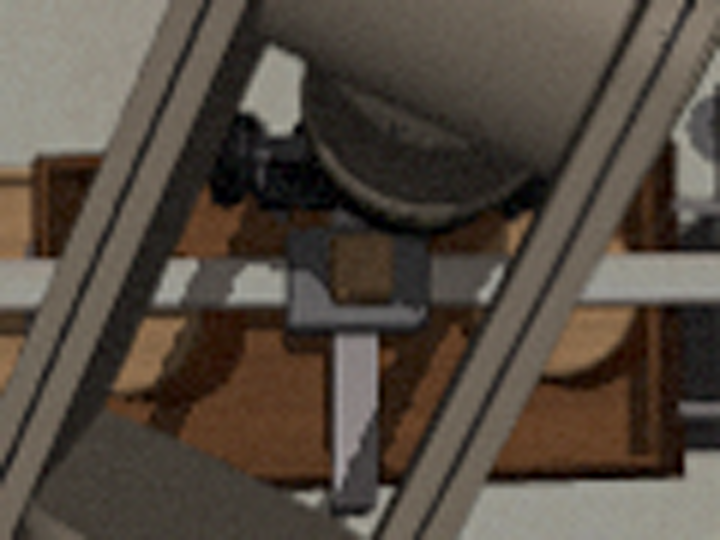

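I used the wrong sign: tool −z is up. Descending now, 180 mm.

Call:
servo_tool --pt "85 2 -4 45 0 0 0" --pt "85 0 0 45 0 0 0" --pt "85 0 0 35 0 0 0" --pt "85 0 0 20 0 0 0" --pt "85 0 0 0 0 0 0"

```text
time: 2.75
tool_pos: [534.3, -204.1, 334.8]
tcp_rot: [179.9, 0.5, 0.5]
ft_force: [-0.6, 0.5, -0.5]
finger_gap: 84.9
```

Call:
servo_tool --pt "85 5 -4 13 0 0.006 0" --pt "85 0 0 13 0 0 0" --pt "85 0 0 0 0 0 0"

```text
time: 3.05
tool_pos: [537.9, -201.2, 307.4]
tcp_rot: [179.9, 0.2, 0.4]
ft_force: [0.5, -0.2, 0.2]
finger_gap: 84.7
```

Run:
```python
from h import *
s=sense();print(s['time'],s['tool_pos'],s['tcp_rot'],s['ft_force'])
im=snapshot("scene")
cv2.imwrite("pics/c4.png",cv2.resize(im[145:245,170:300],None,fx=6,fy=6,interpolation=cv2.INTER_CUBIC))
```

```text
3.05 [ 537.88716207 -201.19258493  307.36262399] [179.90828822   0.24290281   0.38655347] [ 0.46934572 -0.1823572   0.23029099]
```

View pics/c4.png

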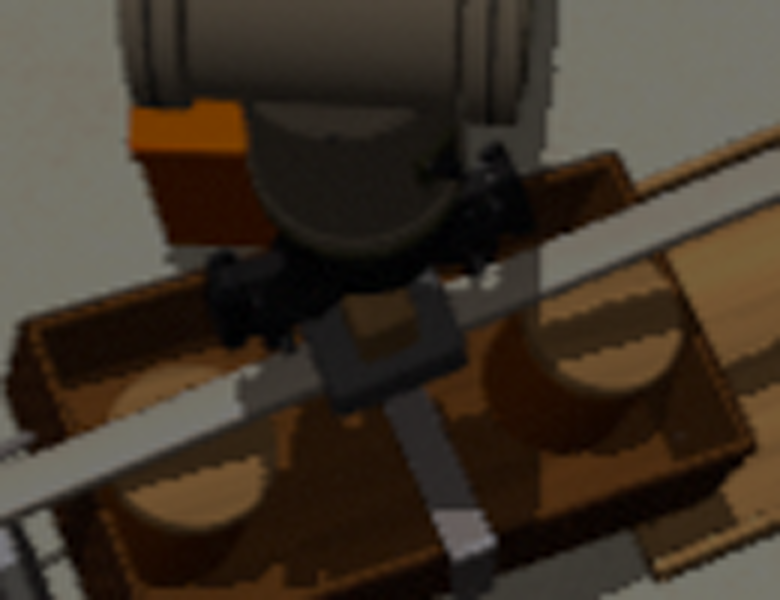

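The fingers at (245,300) and (490,210) straddle the grip block at (380,325), so I'm closing.

Call:
servo_tool --pt "28 0 0 -3 0 0 0" --pt "28 0 0 0 0 0 0" --pt "28 0 0 0 0 0 0" --pt "28 0 0 0 0 0 0" --pt "28 0 0 0 0 0 0" --pt "28 0 0 0 0 0 0" --force 70

```text
time: 3.7
tool_pos: [539.3, -202.4, 316.3]
tcp_rot: [179.7, -0.1, 0.4]
ft_force: [-0.2, 0.0, -1.1]
finger_gap: 28.6
```

Run:
```python
from h import *
s=sense();print(s['time'],s['tool_pos'],s['tcp_rot'],s['ft_force'],s['finger_gap'])
```

```text
3.7 [ 539.30706424 -202.39591507  316.32564278] [ 1.79723106e+02 -1.24345055e-01  3.72656894e-01] [-0.16730392  0.03462498 -1.13374883] 28.55730407999805
```

Call:
servo_tool --pt "15 0 0 3 0 0 0" --pt "15 0 0 0 0 0 0" --pt "15 0 0 0 0 0 0" --force 70

```text
time: 4.0
tool_pos: [539.4, -202.7, 316.6]
tcp_rot: [179.6, -0.3, 0.4]
ft_force: [0.3, -0.4, -1.2]
finger_gap: 27.0
```

```bash
cat >> h.py <<'E'
from scipy.optimize import minimize
from scipy.ndimage import map_coordinates
def grad(im,sig=1.0):
    g=cv2.GaussianBlur(im,(0,0),sig).astype(float)
    gx=cv2.Sobel(g,cv2.CV_64F,1,0);gy=cv2.Sobel(g,cv2.CV_64F,0,1)
    return np.minimum(np.sqrt((gx**2+gy**2).sum(2)),150)
def seg(a,b,n=60):
    t=np.linspace(0.03,0.97,n)[:,None];return np.array(a)*(1-t)+np.array(b)*t
def rect(w,l,z,cy=0):
    c=[(-w/2,cy-l/2,z),(w/2,cy-l/2,z),(w/2,cy+l/2,z),(-w/2,cy+l/2,z)]
    return np.vstack([seg(c[i],c[(i+1)%4]) for i in range(4)])
def score(G,n,P):
    u=proj(n,P);return map_coordinates(G,[u[:,1],u[:,0]],order=1,mode='nearest').mean()
def w(P,po):  # portal frame -> world ; po=(x,y,yaw rad)
    c,s=np.cos(po[2]),np.sin(po[2]);return P@np.array([[c,s,0],[-s,c,0],[0,0,1]])+[po[0],po[1],0]
def basket(s,th):
    P=np.vstack([rect(180,340,20),rect(168,328,20)])
    c,k=np.cos(th),np.sin(th)  # + : -y end raised
    y=P[:,1]*c+P[:,2]*k; z=-P[:,1]*k+P[:,2]*c
    return np.c_[P[:,0],y+s,z+180]
E
sed -i 's/# + : -y end raised/# + raises -y end, bottom to -y/' h.py
cat > fit0.py <<'E'
from h import *
I={n:snapshot(n) for n in("scene","top")};np.savez("f0.npz",**I)
E
python3 fit0.py
cat > fit1.py <<'E'
from h import *
I=np.load("f0.npz");s=sense();tp=s['tool_pos'];print(tp)
def portal():
    P=[seg((x,-440,293),(x,440,293),200) for x in(-12,12)]
    for y in(-470,470):P+=[seg((-145,y+d,293),(145,y+d,293),60) for d in(-12,12)]
    return np.vstack(P)
PP=portal()
G3={n:grad(I[n],2.) for n in I};G={n:grad(I[n],1.) for n in I}
def opt(f,x0,st):
    for g in(G3,G):
        r=minimize(lambda x:f(x,g),x0,method="Nelder-Mead",options=dict(initial_simplex=np.vstack([x0]+[np.array(x0)+np.eye(len(x0))[i]*st[i] for i in range(len(x0))])));x0=r.x
    return r.x,r.fun
for ns in(("top",),("scene",),("top","scene")):
    po,f=opt(lambda x,g:-sum(score(g[n],n,w(PP,x)) for n in ns),[536,25.5,0.013],[5,5,.01]);print(ns,po,f)
    T=lambda x:w(np.vstack([rect(220,380,30)])+[0,x[0],0],po)
    print(" tray s",*opt(lambda x,g:-sum(score(g[n],n,T(x)) for n in ns),[72],[6]))
    print(" basket s,th",*opt(lambda x,g:-sum(score(g[n],n,w(basket(x[0],x[1]),po)) for n in ns),[-227,.3],[5,.05]), "tcp in portal", ((tp[0]-po[0])*-np.sin(po[2])+(tp[1]-po[1])*np.cos(po[2])))
E
python3 fit1.py
```

```text
[ 539.38968591 -202.70348703  316.64882984]
('top',) [5.34127117e+02 2.42734370e+01 1.43564688e-02] -108.64842679576893
 tray s [75.05181885] -131.7135517102496
 basket s,th [-2.55241043e+02 -5.42284594e-02] -111.7759377967968 tcp in portal -227.02908288094852
('scene',) [5.35267111e+02 2.77973957e+01 7.88026819e-03] -104.1087208328973
 tray s [68.18280029] -119.09136121220845
 basket s,th [-226.76101248    0.25631079] -98.11687128540702 tcp in portal -230.52621250344566
('top', 'scene') [5.32559298e+02 2.34396992e+01 2.44752169e-02] -212.65763952039146
 tray s [75.27703857] -252.01996676422007
 basket s,th [-2.35973869e+02  6.36615959e-02] -190.1956437149044 tcp in portal -226.2426141753662
```

Portal fit gives a yaw of about 0.6°, carriage s of about −228 and a tray centre s of about 72 (world y ≈ 97.5). For the pull I'll go slow across the tin edge, speed up a quarter period after slip and brake at three quarters.

Call:
servo_tool --pt "15 0 -6 0 0 0 0" --pt "15 0 -15 0 0 0 0" --pt "15 0 -15 0 0 0 0" --pt "15 0 -15 0 0 0 0" --pt "15 0 -15 0 0 0 0" --pt "15 0 -22 0 0 0 0" --pt "15 0 -30 0 0 0 0" --pt "15 0 -30 0 0 0 0" --pt "15 0 -30 0 0 0 0" --pt "15 0 -30 0 0 0 0" --force 70

```text
time: 5.1
tool_pos: [535.6, 15.1, 316.6]
tcp_rot: [179.4, -0.2, 0.1]
ft_force: [2.3, -3.6, 2.5]
finger_gap: 26.9
```

Call:
servo_tool --pt "15 0 -30 0 0 0 0" --pt "15 0 -22 0 0 0 0" --pt "15 0 -10 0 0 0 0" --pt "15 0 0 0 0 0 0" --force 70

```text
time: 5.5
tool_pos: [534.4, 88.0, 316.6]
tcp_rot: [179.5, -0.5, 0.6]
ft_force: [3.2, -2.4, -0.0]
finger_gap: 26.2
```

```bash
cat > meas.py <<'E'
import sys
from h import *
po=(535.3,27.8,0.0079)
N=int(sys.argv[1]) if len(sys.argv)>1 else 8
T=[];A=[];B=[]
for i in range(N):
    s=sense();im=snapshot("scene");G=grad(im,1.);y=s['tool_pos'][1]-27.8+2.5
    th=np.arange(-.4,.401,.01)
    for arr,ss in((A,y),):
        sc=np.array([max(score(G,"scene",w(basket(ss+d,t),po)) for d in(-4,-2,0,2,4)) for t in th]);j=sc.argmax()
        arr.append(th[j])
    T.append(s['time'])
T=np.array(T);A=np.array(A);print(T.round(2),A.round(2),s['tool_pos'].round(1),s['ft_force'].round(1))
cv2.imwrite("last.png",im);np.savez("m.npz",T=T,A=A)
om=np.sqrt(9.81/.5);M=np.c_[np.cos(om*(T-T[-1])),np.sin(om*(T-T[-1])),np.ones(N)]
c=np.linalg.lstsq(M,A,rcond=None)[0];print("th,thdot at",T[-1],c[0],c[1]*om,"bias",c[2],"amp",np.hypot(c[0],c[1]),"res",(A-M@c).std())
E
python3 meas.py 14
```

```text
[5.5  5.55 5.6  5.65 5.7  5.75 5.8  5.85 5.9  5.95 6.   6.05 6.1  6.15] [-0.03  0.    0.02  0.03  0.05  0.05  0.06  0.06  0.06  0.05  0.03  0.02
 -0.01 -0.03] [534.5  85.3 316.6] [ 1.4 -0.6  1.6]
th,thdot at 6.15 0.012653404947778606 -0.45466330002636596 bias -0.041116822075143084 amp 0.10342258359265478 res 0.0037938661116420254
```

Call:
servo_tool --pt "15 0 0 0 0 0 0" --pt "15 0 0 0 0 0 0" --pt "15 0 -16 0 0 0 0" --pt "15 0 -16 0 0 0 0" --pt "15 0 0 0 0 0 0" --force 70

```text
time: 6.7
tool_pos: [533.9, 117.8, 316.6]
tcp_rot: [179.4, -0.4, 0.3]
ft_force: [1.5, 2.6, 0.0]
finger_gap: 26.7
```

```bash
python3 meas.py 16
```

```text
[6.7  6.75 6.8  6.85 6.9  6.95 7.   7.05 7.1  7.15 7.2  7.25 7.3  7.35
 7.4  7.45] [-0.07 -0.07 -0.06 -0.05 -0.05 -0.04 -0.03 -0.03 -0.01 -0.01 -0.01 -0.01
 -0.01 -0.01 -0.01 -0.01] [533.9 115.4 316.6] [1.  1.7 1.8]
th,thdot at 7.45 0.026491522897725165 -0.09775977328512477 bias -0.040858012407813095 amp 0.03448049329837317 res 0.0035363588127362323
```

```bash
python3 meas.py 10
python3 - <<'E'
from h import *
I={"scene":cv2.imread("last.png"),"top":snapshot("top")}
cv2.imwrite("pics/top5.png",cv2.resize(I["top"],(800,600)))
for n,po in(("scene",(535.3,27.8,.0079)),("top",(534.1,24.3,.0144))):
    G=grad(I[n],1.)
    ss=np.arange(55,100,1.);sc=[score(G,n,w(rect(220,380,30)+[0,s,0],po)) for s in ss];j=np.argmax(sc);print(n,"tray s",ss[j],"world y",ss[j]+po[1],sc[j])
    best=max((score(G,n,w(basket(s,t),po)),s,t) for s in np.arange(75,115,1.) for t in np.arange(-.1,.11,.02));print("basket",best,best[1]+po[1])
print(sense()['time'],sense()['tool_pos'])
E
```

```text
[7.5  7.55 7.6  7.65 7.7  7.75 7.8  7.85 7.9  7.95] [-0.01 -0.02 -0.03 -0.03 -0.05 -0.05 -0.06 -0.06 -0.07 -0.08] [533.9 115.5 316.6] [-0.3 -0.6  2.1]
th,thdot at 7.95 -0.03524371418707993 -0.06471772927234819 bias -0.04043554032611027 amp 0.03815225607528023 res 0.0038641768983259934
scene tray s 66.0 world y 93.8 120.32369063167475
basket (np.float64(103.33521666682458), np.float64(91.0), np.float64(-0.08)) 118.8
top tray s 75.0 world y 99.3 102.76234820671922
basket (np.float64(114.27350585433392), np.float64(75.0), np.float64(0.10000000000000003)) 99.3
8.05 [533.92474261 115.42833368 316.59277378]
```

View pics/top5.png

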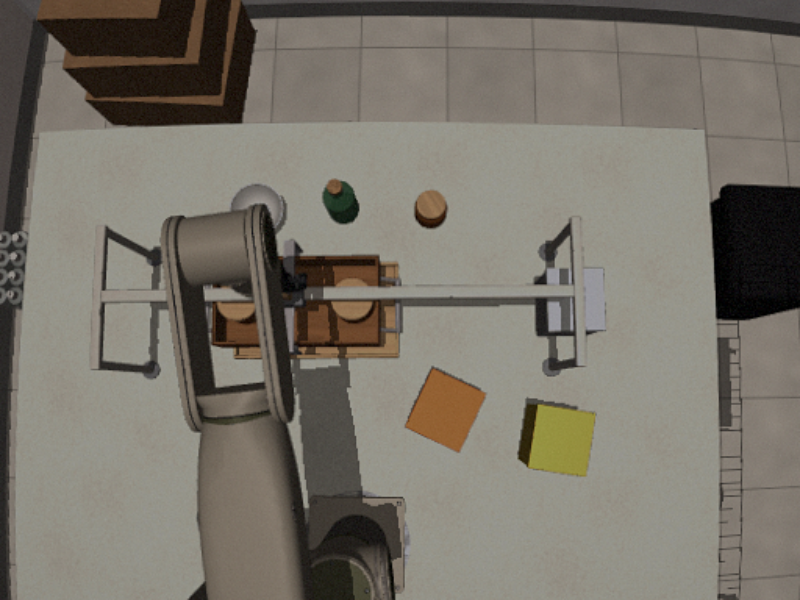

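Call:
servo_tool --pt "15 0 0 0 0 0 0" --pt "15 0 0 0 0 0 0" --pt "15 0 0 0 0 0 0" --pt "15 0 0 0 0 0 0" --pt "15 0 0 0 0 0 0" --pt "15 0 5 0 0 0 0" --pt "15 0 10 0 0 0 0" --pt "15 0 7 0 0 0 0" --pt "15 0 0 0 0 0 0" --force 70

```text
time: 8.95
tool_pos: [534.4, 92.2, 316.6]
tcp_rot: [179.3, -0.4, 0.2]
ft_force: [0.5, 0.1, 1.8]
finger_gap: 26.7
```

```bash
python3 meas.py 20
```

```text
[8.95 9.   9.05 9.1  9.15 9.2  9.25 9.3  9.35 9.4  9.45 9.5  9.55 9.6
 9.65 9.7  9.75 9.8  9.85 9.9 ] [-0.05 -0.05 -0.04 -0.04 -0.03 -0.03 -0.03 -0.03 -0.03 -0.03 -0.03 -0.03
 -0.03 -0.03 -0.03 -0.04 -0.04 -0.04 -0.05 -0.05] [534.3  93.6 316.6] [ 0.8 -1.9  0.1]
th,thdot at 9.9 -0.00803645246052297 -0.05360112214309143 bias -0.041748934472389414 amp 0.014526557496060868 res 0.0027789214119836383
```

Call:
servo_tool --pt "15 0 0 0 0 0 0" --pt "15 0 -5 0 0 0 0" --pt "15 0 0 0 0 0 0" --pt "15 0 0 0 0 0 0" --pt "15 0 0 0 0 0 0" --pt "15 0 0 0 0 0 0" --pt "15 0 0 0 0 0 0" --pt "15 0 0 0 0 0 0" --pt "15 0 3 0 0 0 0" --pt "15 0 0 0 0 0 0" --force 70

```text
time: 10.95
tool_pos: [534.3, 96.8, 316.6]
tcp_rot: [179.5, -0.4, 0.4]
ft_force: [1.5, -2.2, 1.5]
finger_gap: 26.4
```

```bash
sed -i 's/np.arange(-.4,.401,.01)/np.arange(-.14,.06,.004)/' meas.py; python3 meas.py 28
```

```text
[10.95 11.   11.05 11.1  11.15 11.2  11.25 11.3  11.35 11.4  11.45 11.5
 11.55 11.6  11.65 11.7  11.75 11.8  11.85 11.9  11.95 12.   12.05 12.1
 12.15 12.2  12.25 12.3 ] [-0.05 -0.05 -0.05 -0.05 -0.04 -0.04 -0.04 -0.04 -0.04 -0.04 -0.04 -0.04
 -0.04 -0.04 -0.04 -0.04 -0.04 -0.04 -0.04 -0.04 -0.04 -0.04 -0.04 -0.04
 -0.05 -0.05 -0.05 -0.05] [534.3  97.2 316.6] [ 1.3 -2.2  1.7]
th,thdot at 12.3 -0.004949684515447461 -0.0016416384644628835 bias -0.04335123707444315 amp 0.004963540617275264 res 0.0012741503903861784
```

Call:
servo_tool --pt "15 0 0 0 0 0 0" --pt "15 0 0 0 0 0 0" --pt "15 0 0 0 0 0 0" --pt "15 0 0 0 0 0 0" --pt "15 0 0 0 0 0 0" --pt "15 0 0 0 0 0 0" --pt "15 0 3 0 0 0 0" --pt "15 0 0 0 0 0 0" --force 70

```text
time: 13.15
tool_pos: [534.3, 94.7, 316.6]
tcp_rot: [179.5, -0.4, 0.4]
ft_force: [1.4, -2.2, 1.0]
finger_gap: 26.5
```

```bash
python3 meas.py 30 | grep -v '^ '
python3 - <<'E'
from h import *
im=cv2.imread("last.png");G=grad(im,1.);po=(535.3,27.8,.0079)
sc=[(score(G,"scene",w(rect(220,380,30)+[0,s,0],po)),s) for s in np.arange(55,90,.5)];print("tray",max(sc))
print("basket",max((score(G,"scene",w(basket(s,t),po)),s,t) for s in np.arange(60,85,.5) for t in np.arange(-.06,.03,.01)))
t=snapshot("top");a=cv2.resize(t[130:240,110:280],None,fx=4.6,fy=2.7*1.7,interpolation=cv2.INTER_CUBIC);cv2.imwrite("pics/t6.png",a)
cv2.imwrite("pics/s6.png",cv2.resize(im,(800,600),interpolation=cv2.INTER_CUBIC))
E
```

```text
[13.15 13.2  13.25 13.3  13.35 13.4  13.45 13.5  13.55 13.6  13.65 13.7
th,thdot at 14.6 -0.0007461009860384079 -0.0013937784400262234 bias -0.040494219870519176 amp 0.0008097399762700528 res 0.001229708932963387
tray (np.float64(114.42423163247784), np.float64(68.5))
basket (np.float64(103.69713440350675), np.float64(70.0), np.float64(-0.049999999999999996))
```

View pics/s6.png

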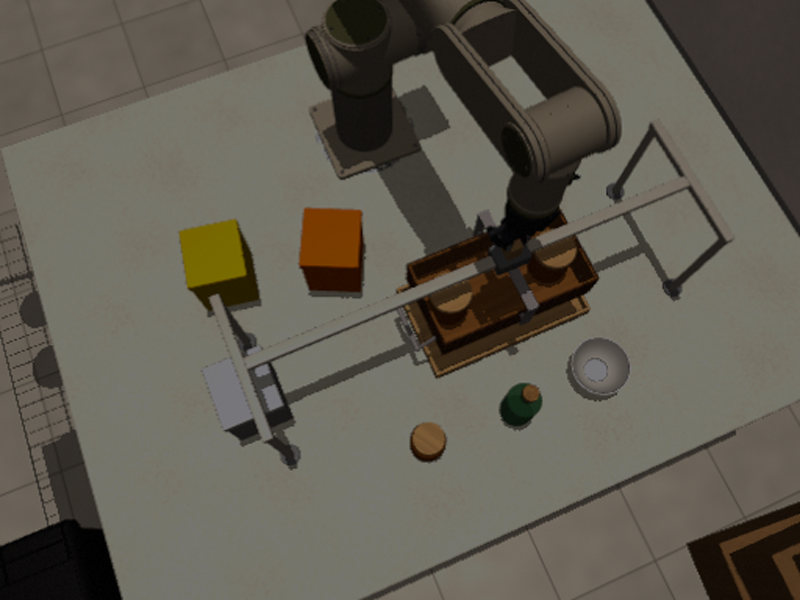

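Call:
servo_tool --pt "15 0 0 0 0 0 0" --pt "15 0 0 0 0 0 0" --pt "15 0 0 0 0 0 0" --pt "15 0 0 0 0 0 0" --pt "15 0 0 0 0 0 0" --pt "15 0 0 0 0 0 0" --pt "15 0 0 0 0 0 0" --pt "15 0 0 0 0 0 0" --pt "15 0 0 0 0 0 0" --pt "15 0 0 0 0 0 0"

```text
time: 15.7
tool_pos: [534.3, 95.0, 316.6]
tcp_rot: [179.6, -0.4, 0.4]
ft_force: [1.6, -1.8, 1.3]
finger_gap: 26.5
```

Call:
servo_tool --pt "15 0 0 0 0 0 0" --pt "15 0 0 0 0 0 0" --pt "15 0 0 0 0 0 0" --pt "15 0 0 0 0 0 0" --pt "15 0 0 0 0 0 0" --pt "15 0 0 0 0 0 0" --pt "15 0 0 0 0 0 0" --pt "15 0 0 0 0 0 0" --pt "15 0 0 0 0 0 0" --pt "15 0 0 0 0 0 0"

```text
time: 16.7
tool_pos: [534.3, 95.0, 316.6]
tcp_rot: [179.6, -0.4, 0.4]
ft_force: [1.0, -2.5, 1.0]
finger_gap: 26.7
```

```bash
python3 meas.py 15 | tail -1
```

```text
th,thdot at 17.4 0.0005085950076183122 -0.0037711756606730136 bias -0.04078434096637577 amp 0.00099173057188955 res 0.0008862463288221382
```

Still for over 4 s with an amplitude of about 0.001 rad. Releasing: open gradually, then straight up.

Call:
servo_tool --pt "34 0 0 0 0 0 0" --pt "45 0 0 0 0 0 0" --pt "60 0 0 0 0 0 0" --pt "75 0 0 0 0 0 0" --pt "85 0 0 0 0 0 0" --pt "85 0 0 0 0 0 0"

```text
time: 18.05
tool_pos: [532.9, 96.2, 315.6]
tcp_rot: [179.6, -0.2, 0.5]
ft_force: [-0.4, 0.2, 0.4]
finger_gap: 84.7
```

Call:
servo_tool --pt "85 0 0 -15 0 0 0" --pt "85 0 0 -30 0 0 0" --pt "85 0 0 -30 0 0 0" --pt "85 0 0 -20 0 0 0" --pt "85 0 0 0 0 0 0"

```text
time: 18.55
tool_pos: [531.8, 96.8, 417.4]
tcp_rot: [179.7, -0.2, 0.5]
ft_force: [0.3, 0.5, 0.7]
finger_gap: 84.9
```

```bash
sed -i "s/y=s\['tool_pos'\]\[1\]-27.8+2.5/y=69.5/" meas.py; python3 meas.py 28 | tail -1
python3 - <<'E'
from h import *
cv2.imwrite("pics/s7.png",cv2.resize(cv2.imread("last.png")[110:260,120:420],None,fx=2.6,fy=2.6,interpolation=cv2.INTER_CUBIC))
G=grad(cv2.imread("last.png"),1.);po=(535.3,27.8,.0079)
print("basket",max((score(G,"scene",w(basket(s,t),po)),s,t) for s in np.arange(55,90,.5) for t in np.arange(-.06,.03,.01)))
E
```

```text
th,thdot at 19.9 -8.986238871557199e-05 -0.003776945890372729 bias -0.05528859665459209 amp 0.0008574122649973125 res 0.0014053851421412056
basket (np.float64(112.1219242663222), np.float64(70.0), np.float64(-0.049999999999999996))
```

View pics/s7.png

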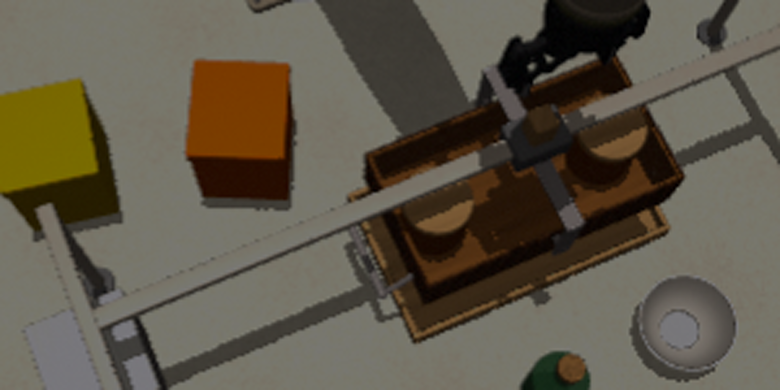

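The basket at (525,185) hangs still over the tray, the gripper is clear above the block at (540,120), and the tin and bowl are in place. Handing in.

```bash
python3 -c "
from bench import *
print(hand_in())"
```

```text
the job is handed in; nothing more can be done
None
```

The basket now hangs still over the middle of the tray, the carriage is released, and the job is handed in at about 20 s of the 45 s. I pinched the grip block, drew the carriage off the tin at a shaped speed, and took out the remaining swing with four small timed carriage shifts. The basket was never touched.

**Swing:** Amplitude fell from 0.10 rad at the first reading after the pull to about 0.001 rad. It stayed there through a hold of more than 4 s and after release.

**Position:** The scene camera puts the basket within about 1.5 mm of the tray's centre along the rail. The top camera places the tray up to about 5 mm further along +y, so the true offset could be a few mm.

**Bystanders:** The tin, jar, bottle and bowl look unmoved in the pictures. I saw no sign of a knock against the tin, but I took no picture during the pull itself.

**Checks that disagreed:**
- **Angle bias:** my angle fit carries a constant bias of about −0.04 rad, and −0.055 in the last run, where I fixed the carriage position. It also read 0.256 where 0.30 was stated. I took it as measurement error, because the swing was centred on that same value.
- **Basket fit:** the top camera's fit of the basket was unreliable, so I did not use it.

One approach move went up instead of down because I had the tool's z sign wrong. It happened in free air and had no effect.

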